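Hook the spice ledge into its slotted uprights

TASK

Pick up the metal spice ledge lying in front of the rack, put its two hooked tabs through the upper pair of slots in the steel uprights, and press it gently but fully down until both red locking shoes are driven home, then let go. Do not force the ledge against the uprights, and leave the lunch tiffin, the pink box, the black dish and the spice box where they stand.

Things in the scene. Friction and masses are not known exactly. Their poses are not given: they have to be found in the camera images.
- ledge: Loose grey metal ledge, 0.26-0.42 kg, lying upright: back beam 10 (x) by 190 (y) by 65 mm high, a tray on its -x side (to x = -65, rims 14 high), two dark hooked tabs on its +x face. Origin: centre of the beam's underside; z up, x towards the tabs, y along the beam. Grip the beam's 10 mm across, mid-length, upper half; the gripper then fits between the uprights (126 clear, open behind).
- tab_l (a point): Middle of the +y tab's hook, at (13.5, 80, 39) mm in the ledge's frame. A tab is 6 wide and 18 high: the neck (z = 40 to 48) leaves the beam's back face at x = 5; from it a 4 thick hook drops to z = 30, ending at x = 16.4. The space between beam and hook is 5.5 at the neck, 7.5 at the hook's tip.
- tab_r (a point): Middle of the -y tab's hook, at (13.5, -80, 39) mm in the ledge's frame; same shape as the other.
- rack: Fixed rack: plywood foot 150 by 240 by 18 mm (x = -20 to 130), two slotted steel uprights 34 wide at y = +80 and -80, about 197 high. Origin: on the table midway between them, in the plane of their front faces; x points from the front faces into the rack, z up. Front plates 4 thick (x = 0 to 4), open behind. Slots 11 wide: upper ones (use these) z = 140 to 184, lower ones 46 to 90, nominal.
- rack_slot_l (a point): Nominal centre of the +y upper slot in the front face, (0, 80, 162) mm in the rack's frame. The uprights were clamped by hand: all slots and shoes sit together up to 12 mm higher or lower than nominal, differently each time, and readings do not show it: feel for the bottom. Home: the tabs' necks rest on the upper slots' lower edges.
- rack_slot_r (a point): Nominal centre of the -y upper slot in the front face, (0, -80, 162) mm in the rack's frame; as much too high or low as the other.
- shoe_l (a joint): Red locking shoe behind the +y front plate, its top 2 mm below the upper slot's lower edge. Friction holds it: about 5 N drives it down, the ledge's weight does not, and it stays where left. Value: metres driven down, 0 at the start, 0.008 when the hook pushing it is fully home.
- shoe_r (a joint): The same behind the -y front plate. Both shoes together take about 10 N of downward push; at home the resistance rises sharply. More than 35 N between ledge and rack counts as forcing.
- tiffin: Bystander: stack of three steel tiffin tiers, 100 across, 132 high, origin at the centre of its underside.
- pinkbox: Bystander: pink flip-top plastic container 72 by 87 by 77 high, origin at the centre of its underside.
- dish: Bystander: black ceramic dish, 100 across, 32 high, origin at the centre of its underside.
- spicebox: Bystander: small wooden spice box with hinged lid, 77 by 97 by 54 high, origin at the centre of its underside.

How it is judged:
By the outcome, as a careful person would: the job done as asked, in the order asked, and still so for the second after the job is handed in, with the robot touching nothing.
It also fails if it takes over 45 s, if anything falls off the work surface, if the arm or the gripper's body presses on something with over 40 N, if the wrist force passes 120 N, or if a joint passes its speed limit or range.

ROBOT

A 7-joint arm with a two-finger parallel gripper is mounted at the origin on the work surface. World frame = base frame: x ahead of the robot, y to its left, z up, the work surface at z = 0. Lengths are in m, angles in rad, forces in N, time in s.
With the tool pointing down it reaches from about 0.4 to 0.85 m from the base axis. Payload 10.4 kg.
Tool frame: the origin (TCP) lies at the very end of the fingers, on their centre line; the grasp point (between the pads) lies r.pinch_z behind it (r.pinch_z is the distance from the TCP to the grasp point, in m); z points along the fingers, x is the direction in which the jaws open and shut, and the axes are right-handed (so a half turn about z gives the same grasp; the last joint's range is limited). The gripper opens to 87 mm and grips with 3 to 60 N. Pads are 19 mm wide; open, the fingers measure 117 mm over their backs; the gripper's body (75 mm by 190 mm) begins 51 mm behind the grasp point.
Start: joints at [-1.356, 0.332, -0.065, 1.46, 0.022, 1.35, -0.088], TCP at [0.147, 0.607, 0.223] pointing down, gripper open.
Joint ranges: [-2.6, 2.6], [-0.5, 2.12], [-1.47, 1.34], [0.16, 2.42], [-1.27, 4.41], [0.06, 2.06], [-2.6, 2.6]. Speed limits (rad/s): [2.22, 2.22, 2.79, 2.79, 3.14, 3.14, 3.14].

INTERFACE

Orientations are given as a unit quaternion [x, y, z, w].
In Python, from bench import r gives the robot as it stands.
- The arm moves only by the tool carry_out, never from a script. Its argument "increments" is text: rows parted by semicolons, each of 7 numbers parted by spaces: the turn, a rotation vector about the tool's x, y, z in degrees, then the shift along the tool's x, y, z in m, then the finger opening in m, from 0 to 0.087. A call has exactly 5 rows; each row is the pose to reach, as a shift and turn from the pose measured when the call began, along the tool's axes at that moment; what a row does not reach only later rows make up. A row lasts 1/8 s, in which the tool goes at most 62.5 mm and 10.7 degrees, less where a joint would pass 70% of its speed; a pose out of reach is approached as far as the arm can. A call with a gripper value outside its range is refused whole. The fingers move at their own pace and stop on an object; "squeeze" is the grip in N (left out, the last holds). Time passes only in rows, so rows that repeat a pose let the fingers close, or fill a call up. It gives the time, the measured TCP pose, the force and the opening at its end, in the units of the state.
- r.read_state(): the state, without advancing time (a new reading comes with each control period).
- r.camera(name): name is "scene" or "side" or "wrist"; returns (picture, depth): 400x640x3 uint8, blue, green, red; 400x640 float32, m along the optical axis (not along the pixel's ray), 0 where there is no reading.
- r.camera_model(name): a dict with "K" (3x3 intrinsics, pixels), "extrinsics" (4x4, takes a point from camera to world coordinates). Camera axes: x right, y down, z forward; pixel columns grow to the right and rows downward; lengths in m; the calibration is good to about 2 mm. A picture is of the moment at which its call begins: read the wrist's pose just before it. camera_model takes no time and is no camera call; for the wrist camera it gives the pose at the moment of the call.
- r.close_job(): hands the job in, once; it reports no verdict.
The state is a dict: "time": time; "joint_positions": joint angles; "joint_vel": joint speeds; "joint_torque": joint torques, N m; "ee_pos": TCP position; "eef_rot": TCP orientation; "ft_force": force on the tool from outside, world axes, zero at the start; "torque": the same for the moment, N m; "width": finger opening in m.
Only numpy, scipy, OpenCV 4.12 (cv2) and the standard library are available. Lean on these libraries where they do the work, as an engineer would, in place of code of your own. Each camera call takes 0.05 s, during which the arm holds its last target.

## Working session

There is one attempt and no reset: what is moved stays moved. The work goes in short steps, Python scripts to look and compute and a tool call to move; the robot and the scene stay as the last step left them, time stands still between calls to the robot, and variables do not carry over. Pictures are saved under pics/ and viewed, and the job is handed in when it is done.

Besides the shell and the picture viewer there is one more tool, called in YAML: its name, and indented under it one key for each argument. carry_out: Moves the arm, as the interface text tells. Its arguments: {"type":"object","properties":{"increments":{"type":"string"},"squeeze":{"type":"number"}},"required":["increments"]}

```bash
ls; mkdir -p pics; python3 - <<'E'
from bench import r
import cv2,numpy as np
print(r.read_state()); print(r.pinch_z)
for n in ("scene","side"):
    p,d=r.camera(n); cv2.imwrite(f"pics/{n}0.png",p); np.save(f"pics/{n}0.npy",d)
    m=r.camera_model(n); print(n,m); np.savez(f"pics/{n}_m.npz",K=np.array(m["K"]),E=np.array(m["extrinsics"]))
E
```

```text
pics
{'time': 0.0, 'joint_positions': array([-1.35562438,  0.33286644, -0.06471294,  1.46096155,  0.02162032,
        1.34993481, -0.08849219]), 'joint_vel': array([ 0.00199947,  0.00126255, -0.00065983,  0.00181204,  0.00029555,
        0.00024335,  0.00033696]), 'joint_torque': array([-6.28981684e-05, -6.23257041e+01,  2.44324270e-02, -3.89896631e+01,
       -6.13795244e-02,  3.97528277e-02,  1.41395749e-04]), 'ee_pos': array([0.14712142, 0.60701623, 0.22174773]), 'eef_rot': array([ 7.85968363e-01,  6.18266276e-01, -5.51456160e-04,  4.88773124e-04]), 'ft_force': array([-0.00700694, -0.2658768 ,  0.12237941]), 'torque': array([ 0.01278682,  0.03117958, -0.0263935 ]), 'width': 0.08672922378369492}
0.0187
scene {'K': array([[387.91583021,   0.        , 317.46892823],
       [  0.        , 387.91583021, 200.87716714],
       [  0.        ,   0.        ,   1.        ]]), 'extrinsics': array([[-0.78620242,  0.42212575, -0.45132649,  0.94655066],
       [ 0.61761142,  0.56157607, -0.55062551,  0.44523894],
       [ 0.02102095, -0.71164751, -0.70222215,  0.68623089],
       [ 0.        ,  0.        ,  0.        ,  1.        ]])}
side {'K': array([[372.7106878 ,   0.        , 326.39694617],
       [  0.        , 372.7106878 , 195.73662798],
       [  0.        ,   0.        ,   1.        ]]), 'extrinsics': array([[ 0.91709367, -0.25230162,  0.3086796 ,  0.2767453 ],
       [-0.39817678, -0.61823956,  0.67766887, -0.65219166],
       [ 0.01986098, -0.74439488, -0.66744423,  0.76331607],
       [ 0.        ,  0.        ,  0.        ,  1.        ]])}
```

View pics/scene0.png

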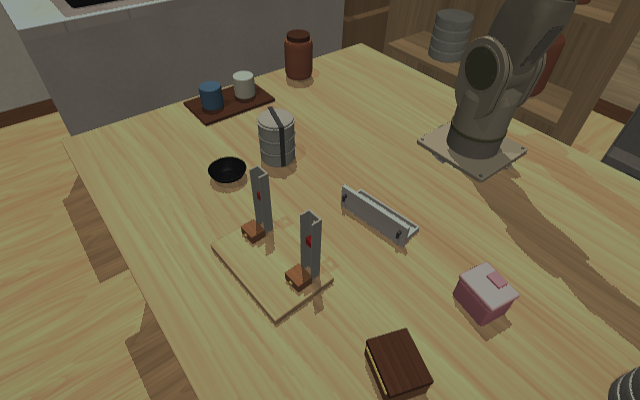

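View pics/side0.png

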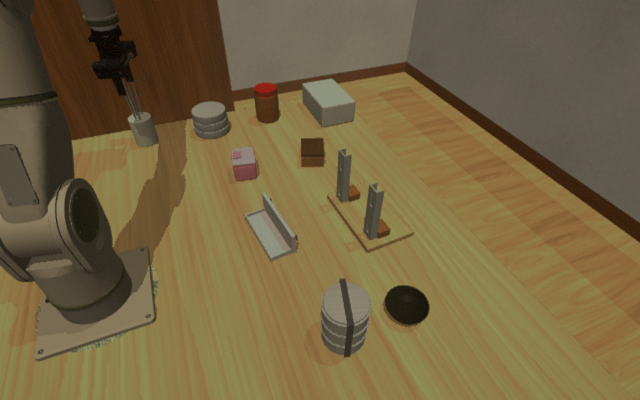

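The scene view shows the ledge at about (380,215) with its tabs towards the rack. The rack uprights are at (262,200) and (311,245). The bystanders are clear of the straight path between them. Next I'll measure from the point clouds.

```bash
cat > h.py <<'E'
import numpy as np,cv2
def cloud(d,K,E):
    v,u=np.indices(d.shape); 
    P=np.stack([(u-K[0,2])/K[0,0]*d,(v-K[1,2])/K[1,1]*d,d],-1)
    W=P@E[:3,:3].T+E[:3,3]; W[d<=0]=np.nan
    return W
def load(n):
    m=np.load(f"pics/{n}_m.npz"); return cloud(np.load(f"pics/{n}0.npy"),m["K"],m["E"])
E
python3 - <<'E'
from h import *
img=[]
for n in("scene","side"):
    W=load(n)
    # top-down height map
    im=np.zeros((560,560,3),np.uint8)
    x,y,z=W[...,0].ravel(),W[...,1].ravel(),W[...,2].ravel()
    ok=(x>.2)&(x<.9)&(y>-.35)&(y<.35)&(z<.25)&(z>-0.02)
    o=np.argsort(z[ok]); 
    c=cv2.applyColorMap(np.clip(z[ok][o]*1000*1.2,0,255).astype(np.uint8)[:,None],cv2.COLORMAP_JET)[:,0]
    i=((.9-x[ok][o])*800).astype(int); j=((.35-y[ok][o])*800).astype(int)
    im[np.clip(i,0,559),np.clip(j,0,559)]=c
    cv2.imwrite(f"pics/top_{n}.png",im)
    p=cv2.imread(f"pics/{n}0.png")
    c=p[140:330,190:530] if n=="scene" else p[130:270,220:440]
    cv2.imwrite(f"pics/crop_{n}.png",cv2.resize(c,None,fx=2.3 if n=="scene" else 3.6,fy=2.3 if n=="scene" else 3.6,interpolation=cv2.INTER_CUBIC))
E
```

```text
(no output)
```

View pics/top_scene.png

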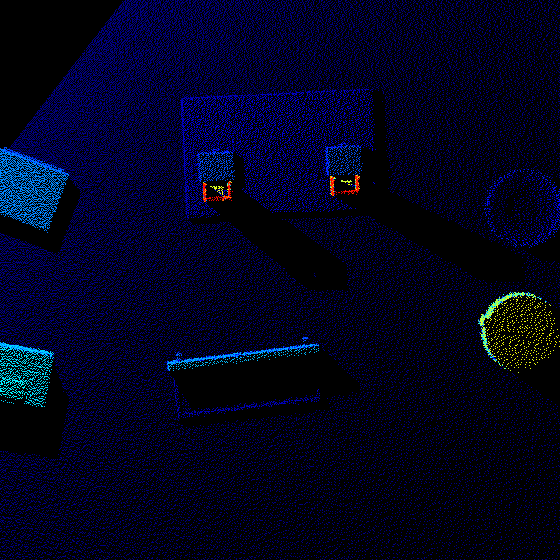

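View pics/top_side.png

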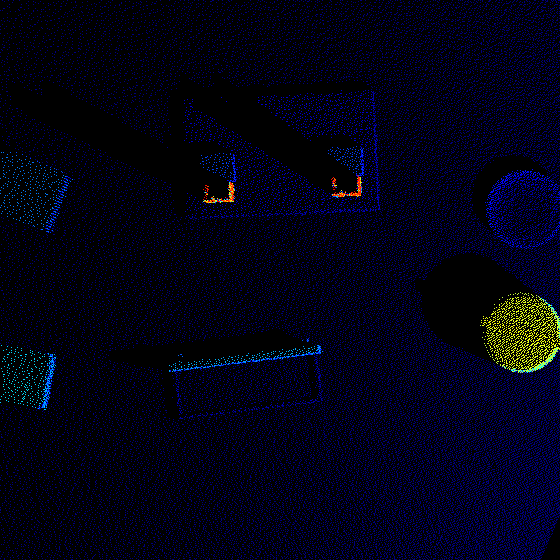

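View pics/crop_scene.png

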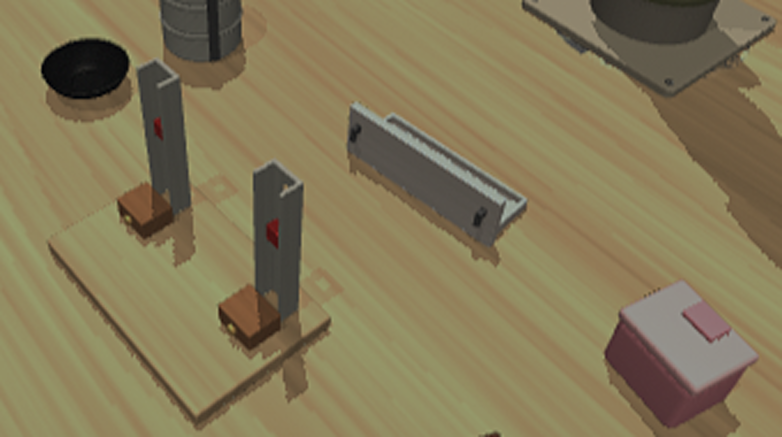

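View pics/crop_side.png

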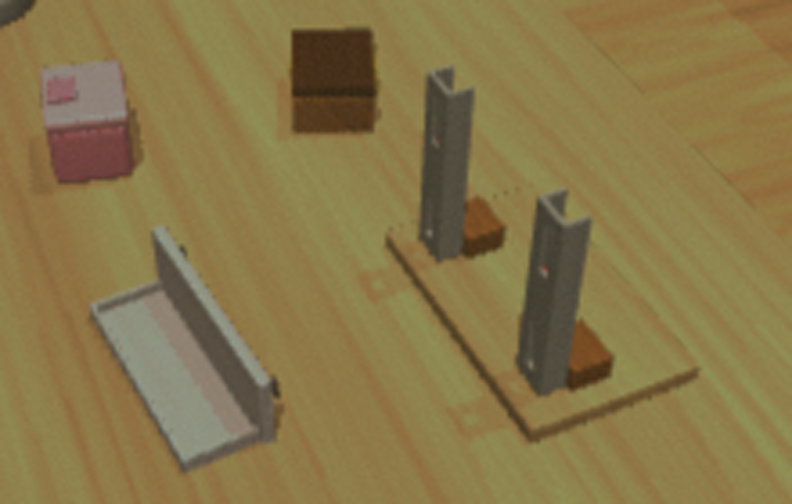

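```bash
cat >> h.py <<'E'
from scipy.optimize import least_squares
def sdf(p,boxes):
    D=[]
    for lo,hi in boxes:
        c=(np.array(lo)+hi)/2; h=(np.array(hi)-lo)/2
        q=np.abs(p-c)-h
        D.append(np.linalg.norm(np.maximum(q,0),axis=1)+np.minimum(q.max(1),0))
    return np.min(D,0)
LEDGE=[((-.005,-.095,0),(.005,.095,.065)),((-.065,-.095,0),(-.005,.095,.003)),((-.065,-.095,0),(-.062,.095,.014)),
 ((-.065,-.095,0),(0,-.092,.014)),((-.065,.092,0),(0,.095,.014)),((.005,.077,.040),(.0164,.083,.048)),((.005,-.083,.040),(.0164,-.077,.048)),
 ((.0115,.077,.030),(.0164,.083,.048)),((.0115,-.083,.030),(.0164,-.077,.048))]
RACK=[((-.02,-.12,0),(.13,.12,.018))]
for s in(.08,-.08):
    RACK+=[((0,s-.017,.018),(.004,s+.017,.197)),((0,s-.017,.018),(.02,s-.014,.197)),((0,s+.014,.018),(.02,s+.017,.197))]
def fit(pts,boxes,x0,zfree=True):
    def tr(t):
        c,s=np.cos(t[2]),np.sin(t[2]); q=pts-[t[0],t[1],t[3]]
        return np.stack([c*q[:,0]+s*q[:,1],-s*q[:,0]+c*q[:,1],q[:,2]],1)
    f=lambda t: sdf(tr(t),boxes)
    s=least_squares(f,x0,loss="soft_l1",f_scale=.002,x_scale=[.01,.01,.05,.01])
    return s.x,np.median(np.abs(f(s.x)))
E
python3 - <<'E'
from h import *
C={n:load(n).reshape(-1,3) for n in("scene","side")}
C["both"]=np.vstack(list(C.values()))
for n,W in C.items():
    W=W[np.isfinite(W).all(1)]
    def sel(x0,x1,y0,y1,z0,z1): return W[(W[:,0]>x0)&(W[:,0]<x1)&(W[:,1]>y0)&(W[:,1]<y1)&(W[:,2]>z0)&(W[:,2]<z1)]
    T=sel(.3,.36,-.1,.2,-.05,.05); print(n,"table z",np.median(T[:,2]))
    L=sel(.36,.49,-.07,.16,.009,.1); print(" ledge",len(L),fit(L,LEDGE,[.45,.04,.1,0]))
    R=sel(.62,.80,-.14,.14,.03,.3)
    R=np.vstack([R[R[:,0]<.69],sel(.6,.82,-.15,.15,.009,.03)]); print(" rack",len(R),fit(R,RACK,[.655,.01,.04,0]), np.sort(R[:,2])[-5:])
E
```

```text
scene table z 0.0013384593357992913
 ledge 1744 (array([0.45294111, 0.04456001, 0.12230051, 0.00169122]), np.float64(0.0007068255920546361))
 rack 8051 (array([6.56012728e-01, 2.31174066e-05, 3.04294077e-02, 1.41690317e-03]), np.float64(0.0008501688325082274)) [0.19051543 0.19070875 0.19077952 0.19082328 0.19108883]
side table z -0.0011415763229793985
 ledge 768 (array([ 0.45218765,  0.04519253,  0.12240999, -0.00066021]), np.float64(0.0005364463002193107))
 rack 3537 (array([ 0.65277526, -0.0033912 ,  0.04723306, -0.00118622]), np.float64(0.0007816985161746837)) [0.18754379 0.18763773 0.18787318 0.18822841 0.18898303]
both table z 0.00018914829044514025
 ledge 2512 (array([0.45272579, 0.04492588, 0.12167878, 0.00118166]), np.float64(0.0007039976504882185))
 rack 11588 (array([ 0.65367787, -0.00275007,  0.04435455,  0.00089839]), np.float64(0.0009490579387563744)) [0.19051543 0.19070875 0.19077952 0.19082328 0.19108883]
```

```bash
python3 - <<'E'
from h import *
UP=[]
for s in(.08,-.08):
    UP+=[((0,s-.017,.018),(.004,s+.017,.197)),((0,s-.017,.018),(.028,s-.014,.197)),((0,s+.014,.018),(.028,s+.017,.197))]
C={n:load(n).reshape(-1,3) for n in("scene","side")}
for n,W in C.items():
    W=W[np.isfinite(W).all(1)]
    R=W[(W[:,0]>.62)&(W[:,0]<.8)&(abs(W[:,1])<.14)&(W[:,2]>.065)&(W[:,2]<.18)]
    x,e=fit(R,UP,[.655,0,.04,0]); print(n,"uprights",len(R),x,e)
    c,s=np.cos(x[2]),np.sin(x[2]);q=R-[x[0],x[1],0]
    X=c*q[:,0]+s*q[:,1];Y=-s*q[:,0]+c*q[:,1]
    print(np.percentile(X,[1,10,50,90,99]),[np.percentile(Y[Y*k>0],[1,5,50,95,99]) for k in(1,-1)])
    F=W[(W[:,0]>.6)&(W[:,0]<.82)&(abs(W[:,1])<.15)&(W[:,2]>.010)&(W[:,2]<.025)]
    (cx,cy),wh,a=cv2.minAreaRect(F[F[:,2]>.014][:,:2].astype(np.float32)); print(" foot rect",cx,cy,wh,a)
    th=x[2]; print(" implied foot ctr",x[0]+.055*c,x[1]+.055*s)
    for k in(1,-1):
        m=(Y*k>0)&(X<.003)&(X>-.003); pf=np.polyfit(R[m][:,1],R[m][:,0],1); print("  front x med",np.median(X[m]))
E
```

```text
scene uprights 1560 [6.55018012e-01 2.96832040e-04 3.05626987e-02 0.00000000e+00] 0.000651803986055452
[-0.00308709  0.00070769  0.0110852   0.01877644  0.02173045] [array([0.06055773, 0.06223202, 0.07686448, 0.09484644, 0.09516018]), array([-0.09902644, -0.09803788, -0.06725251, -0.06459181, -0.0641032 ])]
 foot rect 0.7079688906669617 0.0007755383849143982 (0.15133383870124817, 0.2406797558069229) 2.691161632537842
 implied foot ctr 0.7099923267074354 0.0019775187889772114
  front x med 0.00048743382305949036
  front x med 0.0011410176258386169
side uprights 946 [ 0.65054235 -0.0038334   0.07044118  0.        ] 0.0006511544491598215
[-1.32381853e-03 -5.28011616e-05  4.78308023e-03  1.95721952e-02
  2.43889545e-02] [array([0.06079889, 0.06180928, 0.06537383, 0.09509405, 0.09770647]), array([-0.09838592, -0.09756265, -0.0935572 , -0.0646381 , -0.06271248])]
 foot rect 0.70637446641922 -0.001359112560749054 (0.15163791179656982, 0.2409704029560089) 2.6958322525024414
 implied foot ctr 0.7054059515384918 3.765689005269567e-05
  front x med 0.002628215544805284
  front x med 0.00031832216394434834
```

```bash
cat >> h.py <<'E'
from scipy.spatial.transform import Rotation as Ro
def goal(pos,yaw,st):
    R0=Ro.from_quat(st["eef_rot"]); x=np.array([np.cos(yaw),np.sin(yaw),0]); z=np.array([0,0,-1.])
    R1=Ro.from_matrix(np.stack([x,np.cross(z,x),z],1))
    rv=(R0.inv()*R1).as_rotvec(degrees=True); sh=R0.inv().apply(np.array(pos)-st["ee_pos"])
    return np.round(rv,2),np.round(sh,4)
E
python3 - <<'E'
from h import *; from bench import r
s=r.read_state(); print(goal([.4526,.0449,.22],.122,s))
m=r.camera_model("wrist"); print(m["K"],np.linalg.inv(np.vstack([np.c_[Ro.from_quat(s["eef_rot"]).as_matrix(),s["ee_pos"]],[0,0,0,1]]))@m["extrinsics"])
E
```

```text
(array([5.000e-02, 6.000e-02, 6.939e+01]), array([-0.4744,  0.4293,  0.0025]))
[[322.36964175   0.         316.79152531]
 [  0.         322.36964175 199.84451484]
 [  0.           0.           1.        ]] [[ 9.99998727e-01 -3.56282626e-04  1.55520104e-03 -1.03783920e-03]
 [-1.31333672e-04  9.53058826e-01  3.02785166e-01 -8.49623349e-02]
 [-1.59007518e-03 -3.02784985e-01  9.53057566e-01 -1.62813155e-01]
 [ 0.00000000e+00  0.00000000e+00  0.00000000e+00  1.00000000e+00]]
```

carry_out:
  increments: "0 0 10 -0.05 0.045 0 0.087; 0 0 20 -0.1 0.09 0 0.087; 0 0 30 -0.15 0.135 0 0.087; 0 0 40 -0.2 0.18 0 0.087; 0 0 50 -0.25 0.225 0 0.087"

```text
time: 0.72
ee_pos: [0.2961, 0.3303, 0.222]
eef_rot: [0.974, 0.225, -0.0, 0.001]
ft_force: [0.6, 0.2, 0.6]
width: 0.0867
```

```bash
python3 - <<'E'
from h import *; from bench import r
s=r.read_state(); print(s["time"],s["ee_pos"],s["joint_positions"],goal([.4526,.0449,.22],.122,s))
E
```

```text
0.725 [0.29608843 0.33030873 0.22195867] [-1.11424797 -0.07776661  0.16302727  1.91883972  0.01342301  1.30068111
 -0.50073821] (array([ 0.06,  0.04, 19.05]), array([0.0153, 0.3251, 0.0022]))
```

carry_out:
  increments: "0 0 5 0.003 0.06 0 0.087; 0 0 10 0.006 0.12 0 0.087; 0 0 15 0.01 0.18 0 0.087; 0 0 19 0.013 0.24 0 0.087; 0 0 19 0.015 0.3 0 0.087"

```text
time: 1.35
ee_pos: [0.4418, 0.0654, 0.2222]
eef_rot: [0.998, 0.061, -0.0, 0.0]
ft_force: [0.3, 1.0, 0.1]
width: 0.0869
```

```bash
python3 - <<'E'
from h import *; from bench import r
s=r.read_state(); print(s["time"],s["ee_pos"],s["joint_positions"],goal([.4526,.0449,.22],.122,s))
m=r.camera_model("wrist"); p,d=r.camera("wrist"); cv2.imwrite("pics/w1.png",p); np.save("pics/w10.npy",d); np.savez("pics/w1_m.npz",K=m["K"],E=m["extrinsics"])
E
```

```text
1.35 [0.44178135 0.06544926 0.22220538] [-0.81417059 -0.10650828  0.53471206  1.9291098   0.05689471  1.3050206
 -0.17492544] (array([0.04, 0.02, 0.  ]), array([0.0082, 0.0217, 0.0022]))
```

View pics/w1.png

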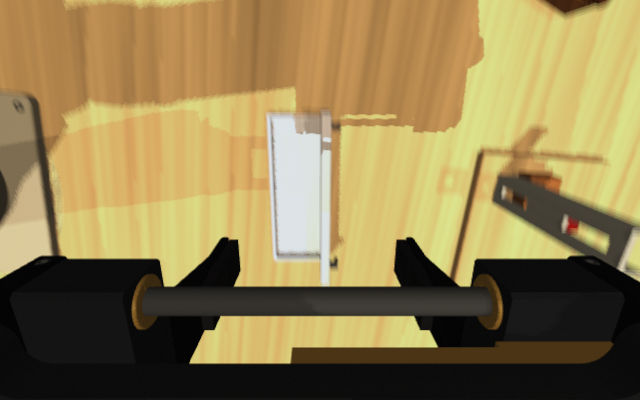

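The wrist view shows the ledge's beam as the bright strip at about x=325, rows 110–285. The left upright with its slots and red shoe is at (565,225). The arm was still moving when it was taken. I'll centre over the ledge and measure again once it is still.

carry_out:
  increments: "0 0 0 0.008 0.022 0 0.087; 0 0 0 0.008 0.022 0.04 0.087; 0 0 0 0.008 0.022 0.08 0.087; 0 0 0 0.008 0.022 0.08 0.087; 0 0 0 0.008 0.022 0.08 0.087"

```text
time: 2.02
ee_pos: [0.4557, 0.0369, 0.1439]
eef_rot: [0.998, 0.057, 0.001, 0.001]
ft_force: [0.3, -0.8, 0.6]
width: 0.0865
```

```bash
python3 - <<'E'
from h import *; from bench import r
s=r.read_state(); print(s["time"],s["ee_pos"],s["ft_force"],s["joint_positions"])
m=r.camera_model("wrist"); p,d=r.camera("wrist"); cv2.imwrite("pics/w2.png",p); np.save("pics/w20.npy",d); np.savez("pics/w2_m.npz",K=m["K"],E=m["extrinsics"])
for n in("w1","w2"):
    W=load(n).reshape(-1,3); W=W[np.isfinite(W).all(1)]
    def sel(x0,x1,y0,y1,z0,z1): return W[(W[:,0]>x0)&(W[:,0]<x1)&(W[:,1]>y0)&(W[:,1]<y1)&(W[:,2]>z0)&(W[:,2]<z1)]
    L=sel(.36,.49,-.07,.16,.009,.075)
    print(n,len(L),fit(L,LEDGE,[.4526,.0449,.122,0]), "table",np.median(sel(.5,.6,0,.15,-.02,.02)[:,2]))
    print(goal([.4526,.0449,.0315],.122,s))
E
```

```text
2.025 [0.45566943 0.03693443 0.14390302] [ 0.2706148  -0.84825711  0.56014084] [-7.77292801e-01 -5.56637503e-04  6.02357351e-01  2.01643474e+00
  3.65272961e-03  1.12351892e+00 -6.14746766e-02]
w1 2867 (array([4.50354623e-01, 4.68170348e-02, 1.18679844e-01, 4.31949885e-04]), np.float64(0.0005374814881267537)) table 0.0002537707182307114
(array([ 0.16, -0.13, -0.4 ]), array([-0.0024, -0.0086,  0.1124]))
w2 4790 (array([0.45115771, 0.0442516 , 0.12390163, 0.00056318]), np.float64(0.0004963929894724992)) table 0.0003590467915234319
(array([ 0.16, -0.13, -0.4 ]), array([-0.0024, -0.0086,  0.1124]))
```

View pics/w2.png

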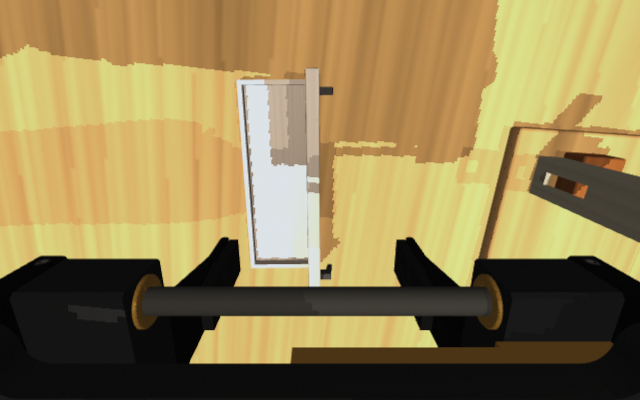

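Ledge from the wrist fit: (0.4512, 0.0443), yaw 0.124. The other cameras agree within 1.5 mm. Descending.

carry_out:
  increments: "0 0 -0.4 -0.003 -0.008 0.03 0.087; 0 0 -0.4 -0.003 -0.008 0.06 0.087; 0 0 -0.4 -0.003 -0.008 0.09 0.087; 0 0 -0.4 -0.003 -0.008 0.11 0.087; 0 0 -0.4 -0.003 -0.008 0.112 0.087"

```text
time: 2.7
ee_pos: [0.4527, 0.0446, 0.0324]
eef_rot: [0.998, 0.061, 0.002, 0.001]
ft_force: [0.4, 0.1, -0.2]
width: 0.0873
```

```bash
python3 - <<'E'
from h import *; from bench import r
s=r.read_state(); print(s["time"],s["ee_pos"],s["ft_force"],goal([.4512,.0443,.0315],.124,s))
E
```

```text
2.7 [0.45266537 0.04463573 0.03244304] [ 0.37821485  0.06296733 -0.17760771] (array([ 0.15, -0.17, -0.09]), array([-0.0015,  0.0002,  0.0009]))
```

carry_out:
  increments: "0 0 0 -0.001 0 0 0.04; 0 0 0 -0.001 0 0 0.02; 0 0 0 -0.001 0 0 0.005; 0 0 0 -0.001 0 0 0.005; 0 0 0 -0.001 0 0 0.005"
  squeeze: 50

```text
time: 3.32
ee_pos: [0.4517, 0.0445, 0.0325]
eef_rot: [0.998, 0.061, 0.002, 0.001]
ft_force: [0.5, 0.5, -0.3]
width: 0.0452
```

carry_out:
  increments: "0 0 0 0 0 0 0.005; 0 0 0 0 0 0 0.005; 0 0 0 0 0 0 0.005; 0 0 0 0 0 0 0.005; 0 0 0 0 0 0 0.005"

```text
time: 3.95
ee_pos: [0.4518, 0.0445, 0.0325]
eef_rot: [0.998, 0.061, 0.002, 0.001]
ft_force: [1.0, 0.3, -0.0]
width: 0.0095
```

Grip holds: 9.5 mm opening on the 10 mm beam. Lifting.

carry_out:
  increments: "0 0 0 0 0 -0.02 0.005; 0 0 0 0 0 -0.05 0.005; 0 0 0 0 0 -0.09 0.005; 0 0 0 0 0 -0.12 0.005; 0 0 0 0 0 -0.123 0.005"

```text
time: 4.58
ee_pos: [0.4522, 0.0451, 0.1568]
eef_rot: [0.998, 0.061, 0.003, 0.0]
ft_force: [-0.2, 0.2, -3.7]
width: 0.0095
```

```bash
python3 - <<'E'
from h import *; from bench import r
s=r.read_state(); print(s["time"],s["ee_pos"],s["ft_force"],s["width"],goal([.587,-.0055,.1555],.047,s))
E
```

```text
4.575 [0.45218125 0.04509497 0.15683403] [-0.17623383  0.23691599 -3.67298121] 0.009496519725169855 (array([ 0.06, -0.34,  4.33]), array([0.1276, 0.0667, 0.0022]))
```

carry_out:
  increments: "0 0 1 0.03 0.016 0 0.005; 0 0 2 0.06 0.032 0.001 0.005; 0 0 3 0.09 0.047 0.001 0.005; 0 0 4 0.115 0.06 0.001 0.005; 0 -0.3 4.3 0.122 0.065 0.001 0.005"

```text
time: 5.2
ee_pos: [0.5812, -0.0055, 0.1545]
eef_rot: [1.0, 0.023, -0.001, 0.001]
ft_force: [0.4, 0.1, -3.0]
width: 0.0091
```

carry_out:
  increments: "0 0 0 0 0 0 0.005; 0 0 0 0 0 0 0.005; 0 0 0 0 0 0 0.005; 0 0 0 0 0 0 0.005; 0 0 0 0 0 0 0.005"

```text
time: 5.82
ee_pos: [0.5811, -0.0052, 0.1547]
eef_rot: [1.0, 0.023, -0.001, 0.001]
ft_force: [0.4, 0.7, -2.8]
width: 0.0096
```

```bash
python3 - <<'E'
from h import *; from bench import r
s=r.read_state(); print(s["time"],s["ee_pos"],s["eef_rot"],s["ft_force"],s["width"],s["joint_positions"])
for n in("scene","side","wrist"):
    m=r.camera_model(n); p,d=r.camera(n); k=n+"B"; cv2.imwrite(f"pics/{k}.png",p); np.save(f"pics/{k}0.npy",d); np.savez(f"pics/{k}_m.npz",K=m["K"],E=m["extrinsics"])
    c=p[130:330,190:490] if n=="scene" else p[120:270,260:440] if n=="side" else p
    cv2.imwrite(f"pics/{k}c.png",cv2.resize(c,(750,500) if n=="scene" else (720,600) if n=="side" else (640,400),interpolation=cv2.INTER_CUBIC))
E
```

```text
5.825 [ 0.58112219 -0.00521298  0.15471182] [ 9.99727024e-01  2.33153112e-02 -8.50022375e-04  1.24531748e-03] [ 0.42820076  0.69366378 -2.8146908 ] 0.009624696456869652 [-0.63854104  0.32994415  0.69187482  1.69978707 -0.22138252  1.19409841
  0.15581614]
```

View pics/sceneBc.png

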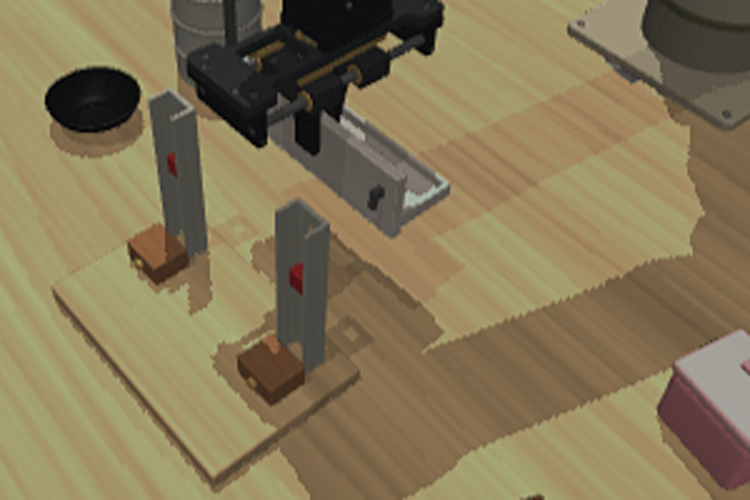

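View pics/sideBc.png

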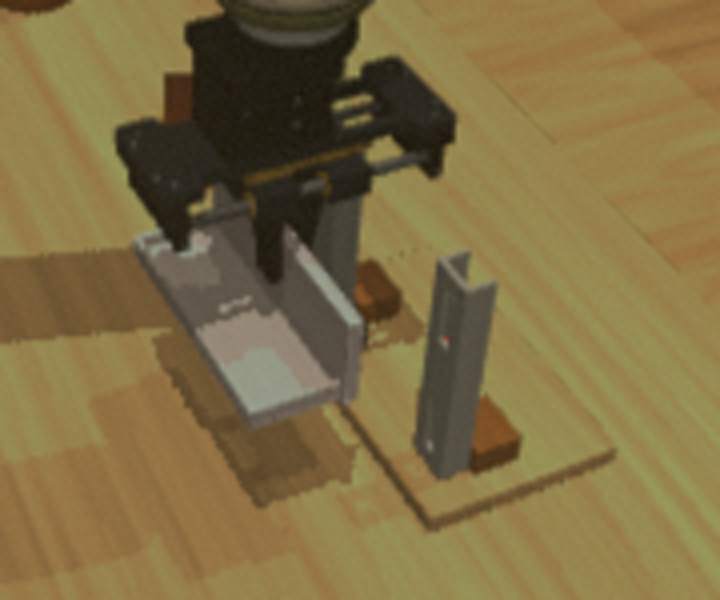

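View pics/wristBc.png

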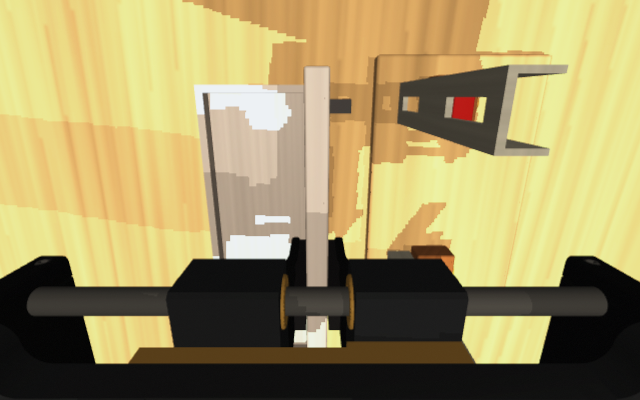

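The wrist view shows the +y tab at (340,106) and, directly, the left upright's upper slot with its red shoe at (465,108). I'll measure the ledge and the upright relative to each other in this one camera.

```bash
cat >> h.py <<'E'
def fit6(pts,boxes,x0):
    # x: pos3, rotvec3(on top of nothing)
    f=lambda t: sdf(Ro.from_rotvec(t[3:]).inv().apply(pts-t[:3]),boxes)
    s=least_squares(f,x0,loss="soft_l1",f_scale=.002,x_scale=[.01]*3+[.05]*3)
    return s.x,np.median(np.abs(f(s.x)))
def UPB(s,dep=.022): return [((0,s-.017,.018),(.004,s+.017,.197)),((0,s-.017,.018),(dep,s-.014,.197)),((0,s+.014,.018),(dep,s+.017,.197))]
E
python3 - <<'E'
from h import *
W=load("wristB"); S=load("sceneB"); D=load("sideB")
p=cv2.imread("pics/wristB.png")
cc=lambda A:A[np.isfinite(A).all(1)]
# ledge from wrist: region cols 190-360 rows 60-256
L=cc(W[62:256,190:360].reshape(-1,3)); L=L[(L[:,2]>.10)&(L[:,2]<.22)&(L[:,0]>.5)&(L[:,0]<.62)]
x,e=fit6(L,LEDGE,[.581,-.0055,.122,0,0,.047]); print("ledge wrist",len(L),x,e)
U=cc(W[50:170,380:575].reshape(-1,3)); U=U[(U[:,2]>.03)&(U[:,0]>.62)&(U[:,1]>.04)&(U[:,1]<.12)&(U[:,0]<.7)]
print("upr pts",len(U),U.min(0),U.max(0))
B=UPB(.08)
for yaw in(.03,.047,.06):
    f=lambda t: sdf(Ro.from_rotvec([0,0,yaw]).inv().apply(U-[t[0],t[1],t[2]]),B)
    s=least_squares(f,[.6525,-.0025,0],loss="soft_l1",f_scale=.002); print(yaw,s.x,s.cost)
P=cc(W[50:400,370:640].reshape(-1,3)); P=P[(P[:,2]>.01)&(P[:,2]<.025)&(P[:,0]>.61)&(P[:,0]<.83)]
# slot edges: print row of depths/z on plate centre
for v in (100,104,108,112):
    print(v,[(u,round(W[v,u,0],3),round(W[v,u,1],3),round(W[v,u,2],3)) for u in range(430,500,6)])
cv2.imwrite("pics/wBz.png",cv2.resize(p[50:170,320:580],(780,360),interpolation=cv2.INTER_CUBIC))
E
```

```text
ledge wrist 22617 [ 0.58051287 -0.00889817  0.12365063 -0.00382187  0.02666514  0.05865431] 0.0006204921984373133
upr pts 8370 [0.64550508 0.05915656 0.03026066] [0.67366526 0.0996013  0.19021694]
0.03 [ 0.64953644 -0.00332312  0.        ] 0.005854523928129192
0.047 [ 0.6509199  -0.00354156  0.        ] 0.005754305974935085
0.06 [ 0.65198264 -0.00374531  0.        ] 0.005795194324186434
100 [(430, np.float64(0.647), np.float64(0.08), np.float64(0.105)), (436, np.float64(0.647), np.float64(0.08), np.float64(0.116)), (442, np.float64(0.647), np.float64(0.08), np.float64(0.126)), (448, np.float64(0.648), np.float64(0.08), np.float64(0.131)), (454, np.float64(0.653), np.float64(0.08), np.float64(0.128)), (460, np.float64(0.656), np.float64(0.08), np.float64(0.128)), (466, np.float64(0.659), np.float64(0.08), np.float64(0.129)), (472, np.float64(0.662), np.float64(0.081), np.float64(0.129)), (478, np.float64(0.71), np.float64(0.082), np.float64(0.035)), (484, np.float64(0.724), np.float64(0.082), np.float64(0.018)), (490, np.float64(0.647), np.float64(0.08), np.float64(0.179)), (496, np.f
[... 1662 characters left out ...]
, (436, np.float64(0.647), np.float64(0.073), np.float64(0.119)), (442, np.float64(0.647), np.float64(0.073), np.float64(0.128)), (448, np.float64(0.65), np.float64(0.074), np.float64(0.13)), (454, np.float64(0.653), np.float64(0.074), np.float64(0.129)), (460, np.float64(0.658), np.float64(0.074), np.float64(0.127)), (466, np.float64(0.66), np.float64(0.074), np.float64(0.129)), (472, np.float64(0.664), np.float64(0.074), np.float64(0.129)), (478, np.float64(0.72), np.float64(0.072), np.float64(0.019)), (484, np.float64(0.647), np.float64(0.075), np.float64(0.176)), (490, np.float64(0.647), np.float64(0.076), np.float64(0.18)), (496, np.float64(0.647), np.float64(0.076), np.float64(0.185))]
```

View pics/wBz.png

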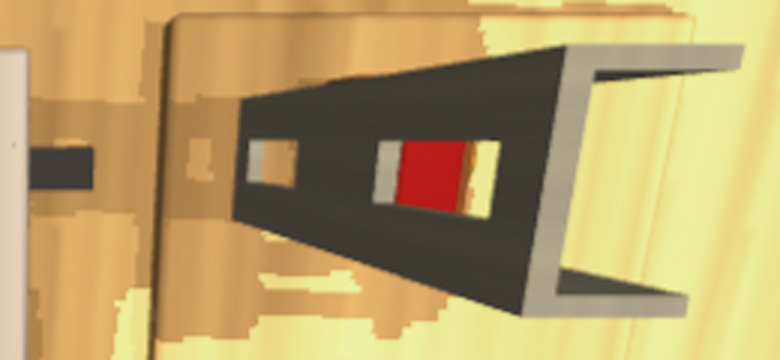

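```bash
python3 - <<'E'
from h import *
cc=lambda A:A[np.isfinite(A).all(1)]
W2=load("w2");L=cc(W2[55:256,225:345].reshape(-1,3)); L=L[(L[:,2]>.009)&(L[:,2]<.08)]
print("w2 fit6",fit6(L,LEDGE,[.4512,.0443,0,0,0,.122]))
W=load("wristB")
for nm,A,rs,cs in(("w2",W2,(80,102),(319,336)),("B",W,(90,122),(331,354))):
    p=cv2.imread("pics/w2.png" if nm=="w2" else "pics/wristB.png")
    a=A[rs[0]:rs[1],cs[0]:cs[1]]; g=p[rs[0]:rs[1],cs[0]:cs[1]].mean(2)
    z=a[...,2]; m=(z>np.nanmax(z)-.025)&(g<90)
    q=a[m]; print(nm,"tab",len(q),"y",np.percentile(q[:,1],[2,50,98]),"x",np.percentile(q[:,0],[2,98]),"z",np.percentile(q[:,2],[2,50,98]))
# beam top strip in B
t=W[60:250,300:332]; z=t[...,2]; top=np.nanpercentile(z,95); m=abs(z-top)<.004
q=t[m]; print("B top z",top,"y range",q[:,1].min(),q[:,1].max()); 
(c,wh,a)=cv2.minAreaRect(q[:,:2].astype(np.float32)); print(c,wh,a)
c2=np.polyfit(q[:,1],q[:,0],1); print("slope dx/dy",c2)
for lo,hi in((.0,.02),(.03,.05),(.07,.09)):
    k=(q[:,1]>lo)&(q[:,1]<hi); print(lo,np.percentile(q[k][:,0],[2,50,98]),np.median(q[k][:,2]))
# left upright top U
U=W[45:165,480:575]; m=(U[...,2]>.185)&(U[...,2]<.196)&(U[...,0]<.69); q=U[m]; print("upr top y",np.percentile(q[:,1],[1,99]),"x",np.percentile(q[:,0],[1,99]),"z",np.median(q[:,2]))
q=W[50:170,380:575].reshape(-1,3); 
for z0 in(.06,.1,.12,.185):
    k=(abs(q[:,2]-z0)<.006)&(q[:,0]<.66)&(q[:,0]>.63); print(z0,np.percentile(q[k][:,1],[1,99]),np.polyfit(q[k][:,1],q[k][:,0],1))
E
```

```text
w2 fit6 (array([0.45147306, 0.04133102, 0.00047498, 0.00131994, 0.00423538,
       0.12721473]), np.float64(0.0004413884388963776))
w2 tab 103 y [0.12247094 0.12528773 0.12815525] x [0.4466508  0.45663208] z [0.03319984 0.04858385 0.04968435]
B tab 278 y [0.07227883 0.07505866 0.07787939] x [0.58243277 0.59076279] z [0.16929707 0.17055118 0.17159338]
B top z 0.18843210597296056 y range 0.013562755326996911 0.08942856051884676
(0.5771693587303162, 0.05140236020088196) (0.010034969076514244, 0.07588185369968414) 2.6189701557159424
slope dx/dy [-0.04421974  0.57943331]
0.0 [0.57415752 0.57868867 0.58352105] 0.18744702315888512
0.03 [0.57291152 0.57773943 0.58252726] 0.1874641943901261
0.07 [0.5711693  0.57594767 0.58077182] 0.18752076164939552
upr top y [0.05959566 0.09369682] x [0.64609797 0.66886321] z 0.18794047219444915
0.06 [0.05975267 0.09312993] [-0.05108386  0.65087033]
0.1 [0.0598298  0.09298128] [-0.04732003  0.6505569 ]
0.12 [0.05986497 0.09297665] [-0.04748072  0.65062384]
0.185 [0.05952718 0.09334106] [-0.02042005  0.65102849]
```

In the wrist camera the ledge and rack yaws agree (0.044 and 0.048 rad). The tab needs about 1.5 mm towards -y and 65 mm forward. The slot appears to span z≈131–176 mm, so ledge z≈0.1165 sits in the middle. First I'll go to a standoff.

carry_out:
  increments: "0 0 -0.1 0.012 0.0015 0.003 0.005; 0 0 -0.2 0.025 0.0015 0.006 0.005; 0 0 -0.2 0.038 0.0015 0.006 0.005; 0 0 -0.2 0.045 0.0015 0.006 0.005; 0 0 -0.2 0.045 0.0015 0.006 0.005"

```text
time: 6.6
ee_pos: [0.6266, -0.005, 0.1483]
eef_rot: [1.0, 0.025, -0.001, 0.002]
ft_force: [0.4, -0.3, -3.0]
width: 0.0099
```

carry_out:
  increments: "0 0 0 0 0 0 0.005; 0 0 0 0 0 0 0.005; 0 0 0 0 0 0 0.005; 0 0 0 0 0 0 0.005; 0 0 0 0 0 0 0.005"

```text
time: 7.22
ee_pos: [0.6266, -0.0049, 0.1483]
eef_rot: [1.0, 0.025, -0.001, 0.002]
ft_force: [0.4, 0.2, -2.7]
width: 0.0098
```

```bash
cat > look.py <<'E'
from h import *; from bench import r
import sys
k=sys.argv[1]
s=r.read_state(); print(s["time"],s["ee_pos"],s["eef_rot"],s["ft_force"],s["torque"],s["width"])
m=r.camera_model("wrist"); p,d=r.camera("wrist"); cv2.imwrite(f"pics/{k}.png",p); np.save(f"pics/{k}0.npy",d); np.savez(f"pics/{k}_m.npz",K=m["K"],E=m["extrinsics"])
cv2.imwrite(f"pics/{k}z.png",cv2.resize(p[40:180,280:540],None,fx=3,fy=3,interpolation=cv2.INTER_CUBIC))
W=load(k)
t=W[60:250,300:332]; z=t[...,2]; top=np.nanpercentile(z,95); q=t[abs(z-top)<.004]; c=np.polyfit(q[:,1],q[:,0],1); lz=np.median(q[:,2])-.065
print("beam slope,x0",c,"ledge z",lz,"y end",np.percentile(q[:,1],99.9))
a=W[88:124,331:354]; g=p[88:124,331:354].mean(2); mm=(abs(a[...,2]-lz-.048)<.004)&(g<90); q=a[mm]; print("tab y",len(q),np.percentile(q[:,1],[2,50,98]),np.percentile(q[:,0],[2,98]))
q=W[40:180,340:640].reshape(-1,3)
for z0 in(.1,.12):
    kk=(abs(q[:,2]-z0)<.006)&(q[:,0]<.66)&(q[:,0]>.63); pf=np.polyfit(q[kk][:,1],q[kk][:,0],1); print("plate",z0,np.percentile(q[kk][:,1],[1,99]),pf)
print("gap beam-front centre to plate front at y=.075 :",np.polyval(pf,.075)-np.polyval(c,.075))
E
python3 look.py C
```

```text
7.225 [ 0.626586   -0.00492905  0.14831357] [ 0.9996881   0.02489939 -0.00104031  0.00162204] [ 0.43318899  0.18780418 -2.72970262] [-0.10492648 -0.04835826 -0.01378449] 0.009796093943243234
beam slope,x0 [-0.04760035  0.62484616] ledge z 0.11614094016275367 y end 0.08968727053719198
tab y 277 [0.07268398 0.07555371 0.07831827] [0.6275418  0.63588789]
plate 0.1 [0.05977071 0.0928401 ] [-0.04721656  0.65057903]
plate 0.12 [0.05984002 0.09281145] [-0.0427014   0.65041009]
gap beam-front centre to plate front at y=.075 : 0.025931347881611666
```

View pics/Cz.png

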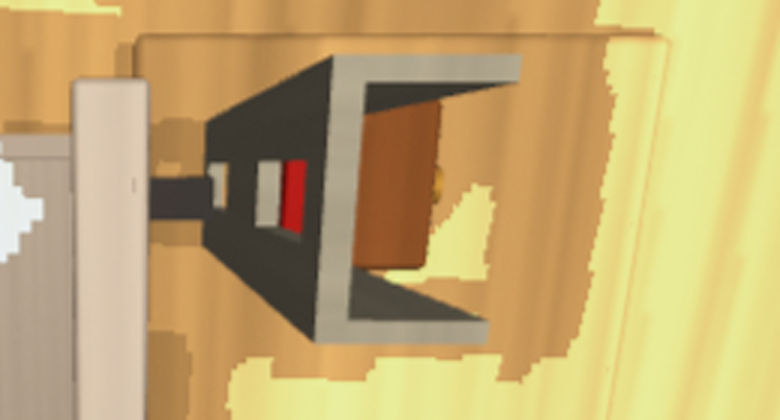

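Standoff is good: the tab (76.4 mm after the advance) lines up with the slot centre (76.3 mm), with a 25.9 mm gap. Inserting slowly.

carry_out:
  increments: "0 0 0 0.003 0 0 0.005; 0 0 0 0.006 0 0 0.005; 0 0 0 0.009 0 0 0.005; 0 0 0 0.012 0 0 0.005; 0 0 0 0.012 0 0 0.005"

```text
time: 7.9
ee_pos: [0.6388, -0.0044, 0.1482]
eef_rot: [1.0, 0.025, -0.001, 0.002]
ft_force: [-0.2, 0.5, -3.5]
width: 0.0099
```

carry_out:
  increments: "0 0 0 0.002 0 0 0.005; 0 0 0 0.004 0 0 0.005; 0 0 0 0.006 0 0 0.005; 0 0 0 0.0072 0 0 0.005; 0 0 0 0.0072 0 0 0.005"

```text
time: 8.52
ee_pos: [0.646, -0.004, 0.1482]
eef_rot: [1.0, 0.025, -0.001, 0.002]
ft_force: [0.1, 0.3, -3.5]
width: 0.0095
```

```bash
python3 look.py D
```

```text
8.525 [ 0.64601562 -0.00401611  0.14815417] [ 0.99968689  0.02493722 -0.00107499  0.00176379] [ 0.09584753  0.25683494 -3.48175968] [-0.06986798 -0.00230266  0.01854385] 0.009547192469755826
beam slope,x0 [-0.04734746  0.64429974] ledge z 0.11593905082999315 y end 0.09063798850566236
tab y 106 [0.06968876 0.07641183 0.07935186] [0.6468147  0.65551393]
plate 0.1 [0.06295315 0.09095809] [-0.02399834  0.66085954]
plate 0.12 [0.06275858 0.09090778] [-0.03075693  0.66065065]
gap beam-front centre to plate front at y=.075 : 0.017595203394062398
```

View pics/Dz.png

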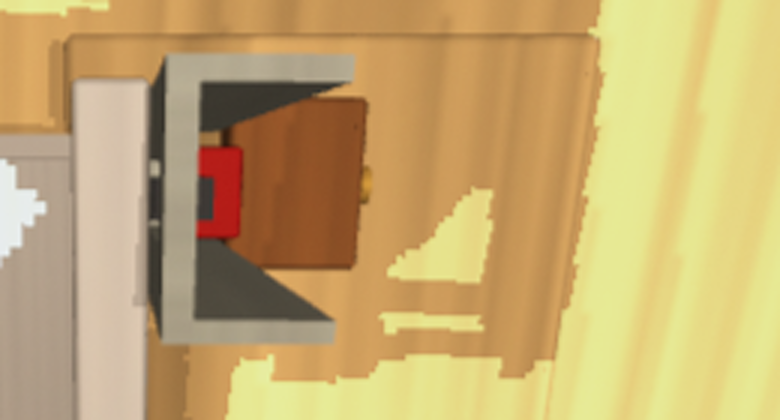

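No contact force so far. The dark hook shows behind the plate above the red shoe at (207,198) in the zoom. Now lowering.

carry_out:
  increments: "0 0 0 0 0 0.003 0.005; 0 0 0 0 0 0.006 0.005; 0 0 0 0 0 0.009 0.005; 0 0 0 0 0 0.012 0.005; 0 0 0 0 0 0.012 0.005"

```text
time: 9.2
ee_pos: [0.6457, -0.0041, 0.1358]
eef_rot: [1.0, 0.025, -0.001, 0.002]
ft_force: [-0.0, 0.5, -3.3]
width: 0.0098
```

Free so far. I'll continue in smaller steps.

carry_out:
  increments: "0 0 0 0 0 0.001 0.005; 0 0 0 0 0 0.002 0.005; 0 0 0 0 0 0.003 0.005; 0 0 0 0 0 0.004 0.005; 0 0 0 0 0 0.004 0.005"

```text
time: 9.82
ee_pos: [0.6457, -0.0041, 0.1318]
eef_rot: [1.0, 0.025, -0.001, 0.002]
ft_force: [0.3, 0.2, -2.7]
width: 0.0099
```

carry_out:
  increments: "0 0 0 0 0 0.0005 0.005; 0 0 0 0 0 0.001 0.005; 0 0 0 0 0 0.0015 0.005; 0 0 0 0 0 0.002 0.005; 0 0 0 0 0 0.002 0.005"

```text
time: 10.45
ee_pos: [0.6458, -0.0041, 0.1305]
eef_rot: [1.0, 0.025, -0.001, 0.002]
ft_force: [-3.7, 0.4, 6.1]
width: 0.0097
```

Shoe contact is at TCP z≈0.131, as predicted from the picture. Home should be about 8 mm lower. Pressing on gently.

carry_out:
  increments: "0 0 0 0 0 0.001 0.005; 0 0 0 0 0 0.0015 0.005; 0 0 0 0 0 0.002 0.005; 0 0 0 0 0 0.0025 0.005; 0 0 0 0 0 0.003 0.005"

```text
time: 11.08
ee_pos: [0.6459, -0.0041, 0.1284]
eef_rot: [1.0, 0.025, -0.001, 0.001]
ft_force: [-4.0, 1.0, 6.8]
width: 0.0096
```

carry_out:
  increments: "0 0 0 -0.0003 0 0.001 0.005; 0 0 0 -0.0005 0 0.0015 0.005; 0 0 0 -0.0005 0 0.002 0.005; 0 0 0 -0.0005 0 0.0025 0.005; 0 0 0 -0.0005 0 0.003 0.005"

```text
time: 11.7
ee_pos: [0.6458, -0.0041, 0.1264]
eef_rot: [1.0, 0.025, -0.0, 0.001]
ft_force: [-3.3, 0.5, 6.7]
width: 0.0098
```

carry_out:
  increments: "0 0 0 -0.0003 0 0.001 0.005; 0 0 0 -0.0005 0 0.0015 0.005; 0 0 0 -0.0005 0 0.002 0.005; 0 0 0 -0.0005 0 0.0025 0.005; 0 0 0 -0.0005 0 0.003 0.005"

```text
time: 12.32
ee_pos: [0.6458, -0.0041, 0.1245]
eef_rot: [1.0, 0.025, 0.0, 0.001]
ft_force: [-2.7, 0.6, 6.9]
width: 0.0093
```

```bash
python3 look.py E
```

```text
12.325 [ 0.64579911 -0.00410599  0.12446147] [9.99689484e-01 2.48969485e-02 3.62398884e-04 9.72891968e-04] [-2.67776883  0.64271681  6.85436679] [ 0.04023738  0.60093553 -0.03698252] 0.009268740439407673
beam slope,x0 [-0.04728858  0.64395748] ledge z 0.09240650336010767 y end 0.09044866575808648
tab y 102 [0.07022882 0.07601462 0.08256574] [0.64664504 0.64910233]
plate 0.1 [0.090963 0.090963] [3.62588852 0.32982168]
plate 0.12 [0.06283379 0.09086366] [-0.02252726  0.66078999]
gap beam-front centre to plate front at y=.075 : 0.018689610781573607look.py:13: RankWarning: Polyfit may be poorly conditioned
  kk=(abs(q[:,2]-z0)<.006)&(q[:,0]<.66)&(q[:,0]>.63); pf=np.polyfit(q[kk][:,1],q[kk][:,0],1); print("plate",z0,np.percentile(q[kk][:,1],[1,99]),pf)
```

View pics/Ez.png

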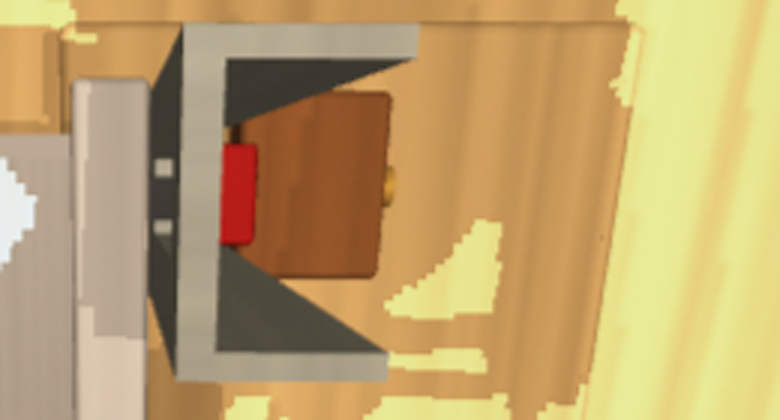

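About 1.5–2 mm should remain. The neck sits between the bright slot-edge patches at (163,167) and (163,227).

carry_out:
  increments: "0 0 0 -0.0003 0 0.0008 0.005; 0 0 0 -0.0003 0 0.0012 0.005; 0 0 0 -0.0003 0 0.0016 0.005; 0 0 0 -0.0003 0 0.002 0.005; 0 0 0 -0.0003 0 0.002 0.005"

```text
time: 13.0
ee_pos: [0.6459, -0.0042, 0.1234]
eef_rot: [1.0, 0.025, 0.001, 0.001]
ft_force: [-2.7, 0.3, 7.3]
width: 0.0095
```

carry_out:
  increments: "0 0 0 0 0 0.0008 0.005; 0 0 0 0 0 0.0012 0.005; 0 0 0 0 0 0.0016 0.005; 0 0 0 0 0 0.002 0.005; 0 0 0 0 0 0.002 0.005"

```text
time: 13.62
ee_pos: [0.6461, -0.0041, 0.123]
eef_rot: [1.0, 0.025, 0.001, 0.0]
ft_force: [-6.8, 0.5, 12.3]
width: 0.0095
```

Resistance is rising at about the expected depth. One firmer push to confirm, staying well below 35 N.

carry_out:
  increments: "0 0 0 -0.0004 0 0.001 0.005; 0 0 0 -0.0004 0 0.0015 0.005; 0 0 0 -0.0004 0 0.002 0.005; 0 0 0 -0.0004 0 0.0024 0.005; 0 0 0 -0.0004 0 0.0026 0.005"

```text
time: 14.25
ee_pos: [0.6462, -0.0041, 0.1228]
eef_rot: [1.0, 0.025, 0.002, -0.0]
ft_force: [-10.0, 0.1, 19.7]
width: 0.0095
```

```bash
python3 look.py F; python3 - <<'E'
from bench import r; import cv2,numpy as np
p,d=r.camera("scene"); np.save("pics/sceneF0.npy",d); cv2.imwrite("pics/sceneF.png",p)
import shutil; shutil.copy("pics/scene_m.npz","pics/sceneF_m.npz")
cv2.imwrite("pics/sceneFz.png",cv2.resize(p[130:250,220:360],None,fx=5,fy=5,interpolation=cv2.INTER_CUBIC))
E
```

```text
14.25 [ 0.64619987 -0.00414234  0.12281135] [ 9.99689702e-01  2.48147275e-02  2.17168075e-03 -1.11381813e-04] [-9.97735215  0.11816593 19.74145678] [ 0.01874163  2.05939437 -0.03227592] 0.009536386633988482
beam slope,x0 [-0.04775307  0.64422015] ledge z 0.09075311088569935 y end 0.09039181770691186
tab y 103 [0.06965865 0.07595453 0.08254494] [0.64683297 0.64945764]
plate 0.1 [0.09092202 0.09092202] [3.62933996 0.32998693]
plate 0.12 [0.06283822 0.09083909] [-0.0214238   0.66092042]
gap beam-front centre to plate front at y=.075 : 0.018674967997745595look.py:13: RankWarning: Polyfit may be poorly conditioned
  kk=(abs(q[:,2]-z0)<.006)&(q[:,0]<.66)&(q[:,0]>.63); pf=np.polyfit(q[kk][:,1],q[kk][:,0],1); print("plate",z0,np.percentile(q[kk][:,1],[1,99]),pf)
```

View pics/Fz.png

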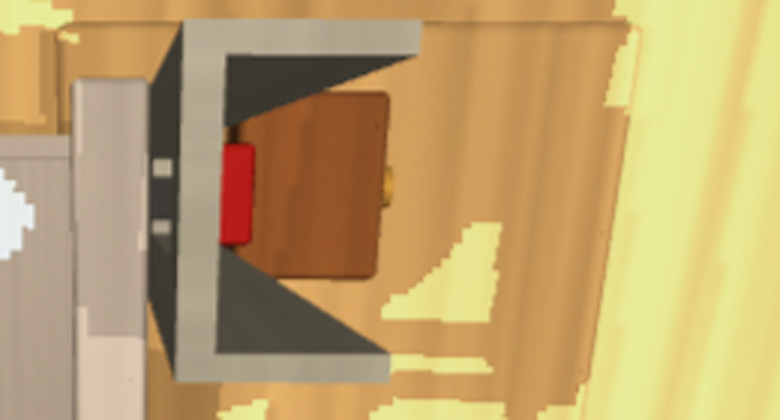

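View pics/sceneFz.png

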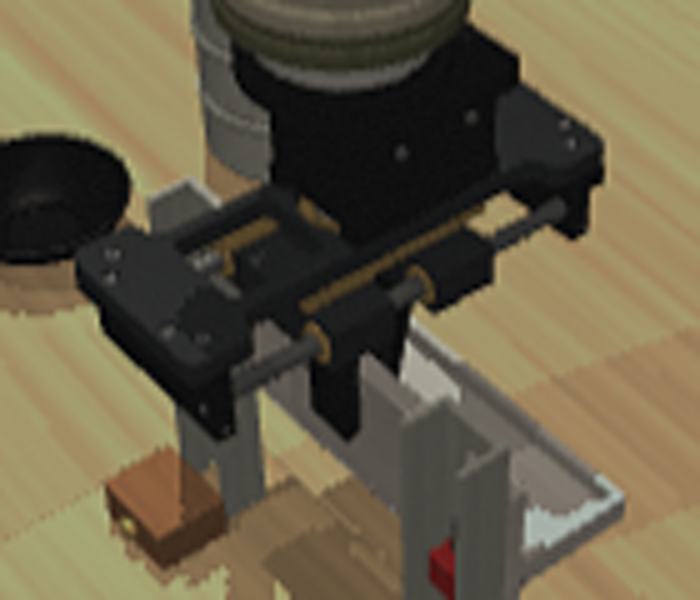

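Resistance rose sharply (net ≈10→15→23 N over 0.6 mm) at about 8 mm of travel. The necks read z≈0.131, which matches the slot edge I measured earlier. I'll unload before letting go.

carry_out:
  increments: "0 0 0 0 0 0.001 0.005; 0 0 0 0 0 0.0005 0.005; 0 0 0 0 0 0 0.005; 0 0 0 0 0 0 0.005; 0 0 0 0 0 0 0.005"

```text
time: 14.98
ee_pos: [0.6465, -0.0041, 0.123]
eef_rot: [1.0, 0.025, 0.002, -0.0]
ft_force: [-0.3, 0.5, 4.4]
width: 0.0095
```

carry_out:
  increments: "0 0 0 0 0 0 0.02; 0 0 0 0 0 0 0.035; 0 0 0 0 0 0 0.04; 0 0 0 0 0 0 0.04; 0 0 0 0 0 0 0.04"

```text
time: 15.6
ee_pos: [0.6465, -0.0042, 0.123]
eef_rot: [1.0, 0.025, 0.002, -0.0]
ft_force: [-0.6, 0.1, 1.0]
width: 0.0391
```

carry_out:
  increments: "0 0 0 0 0 -0.02 0.04; 0 0 0 0 0 -0.06 0.04; 0 0 0 0 0 -0.11 0.04; 0 0 0 0 0 -0.16 0.04; 0 0 0 -0.03 0 -0.19 0.04"

```text
time: 16.23
ee_pos: [0.6164, -0.0059, 0.3165]
eef_rot: [1.0, 0.025, 0.004, 0.0]
ft_force: [0.4, -0.4, -0.1]
width: 0.0401
```

carry_out:
  increments: "0 0 0 -0.04 0 0 0.04; 0 0 0 -0.08 0 0 0.04; 0 0 0 -0.12 0 0 0.04; 0 0 0 -0.16 0 0 0.04; 0 0 0 -0.16 0 0 0.04"

```text
time: 16.85
ee_pos: [0.4552, -0.0146, 0.317]
eef_rot: [1.0, 0.025, 0.006, -0.002]
ft_force: [0.8, 0.0, 0.6]
width: 0.0402
```

```bash
python3 - <<'E'
from bench import r; import cv2,numpy as np,shutil
from h import *
print(r.read_state()["ft_force"],r.read_state()["time"])
for n in("scene","side","wrist"):
    m=r.camera_model(n); p,d=r.camera(n); k=n+"G"; cv2.imwrite(f"pics/{k}.png",p); np.save(f"pics/{k}0.npy",d); np.savez(f"pics/{k}_m.npz",K=m["K"],E=m["extrinsics"])
    c=p[130:330,200:460] if n=="scene" else p[120:270,280:450] if n=="side" else p
    f=min(800/c.shape[1],600/c.shape[0]); cv2.imwrite(f"pics/{k}c.png",cv2.resize(c,None,fx=f,fy=f,interpolation=cv2.INTER_CUBIC))
for n in("scene","side"):
    W=load(n+"G").reshape(-1,3); W=W[np.isfinite(W).all(1)]
    L=W[(W[:,0]>.57)&(W[:,0]<.650)&(abs(W[:,1]+.003)<.11)&(W[:,2]>.08)&(W[:,2]<.17)]
    print(n,len(L),fit6(L,LEDGE,[.646,-.004,.091,0,0,.047]))
E
```

```text
[0.82322734 0.04625121 0.63992017] 16.85
scene 1176 (array([ 0.64828669, -0.00412883,  0.09231333, -0.00385429, -0.01717367,
        0.05430291]), np.float64(0.0008094534874936092))
side 2017 (array([ 0.64701976, -0.00163082,  0.09180627,  0.02504512, -0.02952211,
        0.04523169]), np.float64(0.0007085019283226751))
```

View pics/sceneGc.png

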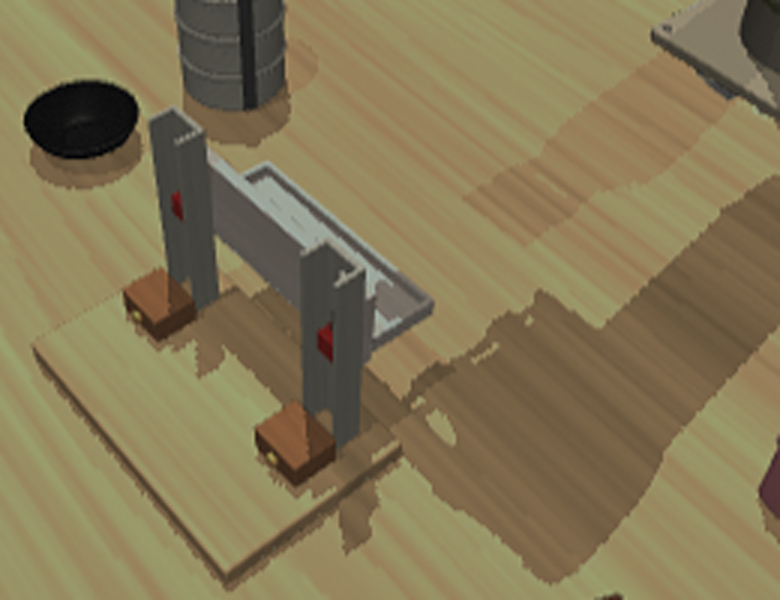

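View pics/sideGc.png

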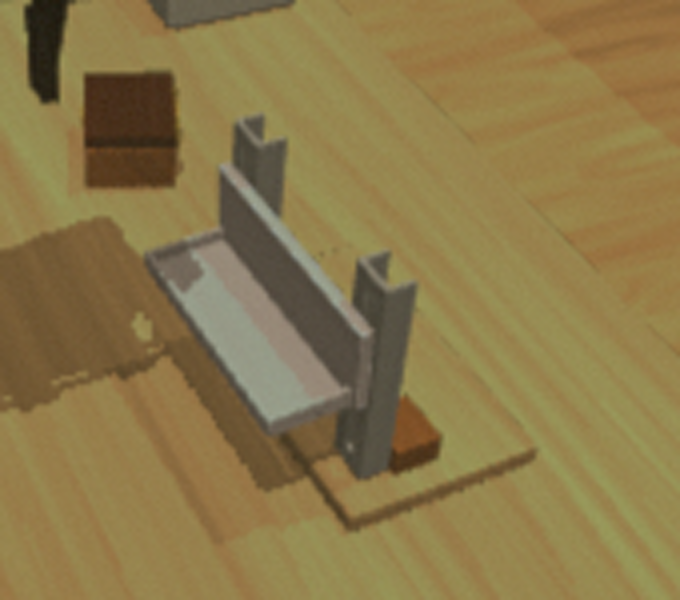

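View pics/wristGc.png

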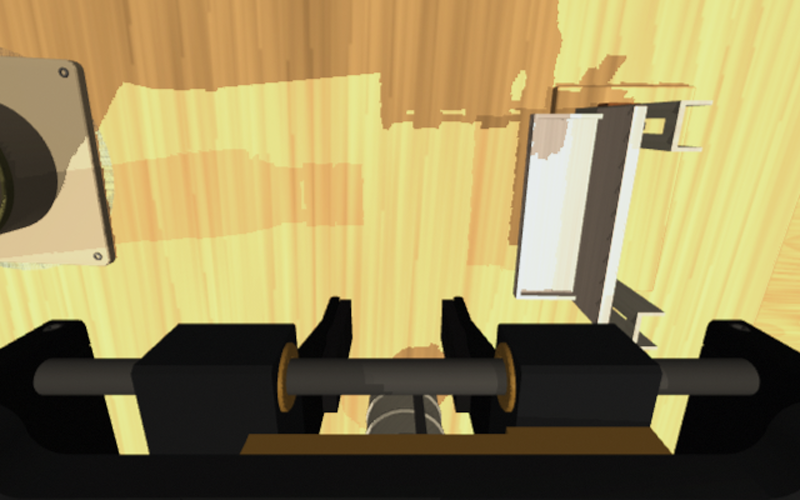

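The ledge hangs on both uprights and the gripper is clear. I'll check that both shoes moved by about 8 mm and that the bystanders are unmoved, by comparing before and after.

```bash
python3 - <<'E'
from h import *
m=np.load("pics/scene_m.npz"); A=load("scene"); B=load("sceneG")
Wl={}
for n,W in(("scene0",A),("sceneG",B)):
    p=cv2.imread(f"pics/{n}.png").astype(int); b,g,r_=p[...,0],p[...,1],p[...,2]
    red=((r_>1.9*g)&(r_>1.9*b)&(r_>70)).astype(np.uint8)
    red[:150]=0;red[275:]=0;red[:,:245]=0;red[:,335:]=0
    k,l,st,c=cv2.connectedComponentsWithStats(red)
    for i in range(1,k):
        if st[i,4]>5:
            q=W[l==i]; rows=np.where(l==i)[0]; print(n,st[i],c[i].round(2),"xyz med",np.nanmedian(q,0).round(4),"ztop",np.nanpercentile(q[:,2],95).round(4),"zbot",np.nanpercentile(q[:,2],5).round(4))
# bystanders: depth diffs
for n in("scene","side"):
    a=np.load(f"pics/{n}0.npy");b=np.load(f"pics/{n}G0.npy"); d=np.abs(a-b)
    if n=="scene":
        for nm,(u0,u1,v0,v1) in dict(tiffin=(258,298,108,165),dish=(208,246,158,185),pink=(453,518,262,323),spice=(364,432,328,398)).items(): print(n,nm,np.median(d[v0:v1,u0:u1]),np.mean(d[v0:v1,u0:u1]>.01))
    else:
        for nm,(u0,u1,v0,v1) in dict(tiffin=(320,370,280,352),dish=(384,430,286,325),pink=(231,258,147,180),spice=(299,326,137,166)).items(): print(n,nm,np.median(d[v0:v1,u0:u1]),np.mean(d[v0:v1,u0:u1]>.01))
# ledge top edge heights at both ends, side and scene
for n in("sceneG","sideG"):
    W=load(n).reshape(-1,3);W=W[np.isfinite(W).all(1)]
    for lo,hi in((-.098,-.07),(-.03,.03),(.06,.088)):
        q=W[(W[:,0]>.63)&(W[:,0]<.650)&(W[:,1]>lo)&(W[:,1]<hi)&(W[:,2]>.12)&(W[:,2]<.17)]; print(n,lo,len(q),np.percentile(q[:,2],[95,99]) if len(q) else 0)
E
```

```text
scene0 [257 191   3   5  11] [258.27 192.73] xyz med [ 0.6729 -0.0852  0.1296] ztop 0.1307 zbot 0.1271
scene0 [306 235   5   8  27] [308.48 238.22] xyz med [0.664  0.0759 0.1297] ztop 0.1308 zbot 0.1271
sceneG [257 194   4   9  21] [258.52 197.62] xyz med [ 0.6738 -0.0836  0.1179] ztop 0.1232 zbot 0.1074
sceneG [306 238   5  12  43] [308.3  243.49] xyz med [0.6658 0.0778 0.1192] ztop 0.1242 zbot 0.106
scene tiffin 0.0018856227 0.008771929824561403
scene dish 0.00178051 0.004873294346978557
scene pink 0.0012475252 0.011097099621689786
scene spice 0.0010656714 0.007142857142857143
side tiffin 0.0012338758 0.009722222222222222
side dish 0.0014430285 0.008361204013377926
side pink 0.002127409 0.006734006734006734
side spice 0.0024983883 0.007662835249042145
sceneG -0.098 9 [0.15692813 0.15704149]
sceneG -0.03 155 [0.15748077 0.15807031]
sceneG 0.06 11 [0.16791956 0.1690695 ]
sideG -0.098 88 [0.15484465 0.15525885]
sideG -0.03 169 [0.15503105 0.15585786]
sideG 0.06 92 [0.16646317 0.16916823]
```

```bash
python3 - <<'E'
from h import *
for n in("sceneG","sideG","wristG"):
    W=load(n).reshape(-1,3);W=W[np.isfinite(W).all(1)]
    c,s=np.cos(.047),np.sin(.047); q=W-[.652,-.003,0]; X=c*q[:,0]+s*q[:,1];Y=-s*q[:,0]+c*q[:,1];Z=q[:,2]
    out=[]
    for lo in np.arange(-.09,.09,.02):
        k=(Y>lo)&(Y<lo+.02)&(X>-.014)&(X<-.0035)&(Z>.13)&(Z<.17)
        out.append((round(lo+.01,2),k.sum(),round(np.percentile(Z[k],97),4) if k.sum()>5 else None))
    print(n,out)
E
```

```text
sceneG [(np.float64(-0.08), np.int64(7), np.float64(0.1567)), (np.float64(-0.06), np.int64(22), np.float64(0.1579)), (np.float64(-0.04), np.int64(26), np.float64(0.1579)), (np.float64(-0.02), np.int64(27), np.float64(0.1574)), (np.float64(0.0), np.int64(27), np.float64(0.1579)), (np.float64(0.02), np.int64(28), np.float64(0.1579)), (np.float64(0.04), np.int64(13), np.float64(0.1568)), (np.float64(0.06), np.int64(2), None), (np.float64(0.08), np.int64(2), None)]
sideG [(np.float64(-0.08), np.int64(50), np.float64(0.1553)), (np.float64(-0.06), np.int64(50), np.float64(0.1552)), (np.float64(-0.04), np.int64(46), np.float64(0.1552)), (np.float64(-0.02), np.int64(47), np.float64(0.1548)), (np.float64(0.0), np.int64(46), np.float64(0.1554)), (np.float64(0.02), np.int64(42), np.float64(0.1552)), (np.float64(0.04), np.int64(36), np.float64(0.1558)), (np.float64(0.06), np.int64(41), np.float64(0.1555)), (np.float64(0.08), np.int64(38), np.float64(0.1555))]
wristG [(np.float64(-0.08), np.int64(276), np.float64(0.156)), (np.float64(-0.06), np.int64(275), np.float64(0.1562)), (np.float64(-0.04), np.int64(310), np.float64(0.1562)), (np.float64(-0.02), np.int64(319), np.float64(0.1563)), (np.float64(0.0), np.int64(334), np.float64(0.1565)), (np.float64(0.02), np.int64(370), np.float64(0.1566)), (np.float64(0.04), np.int64(377), np.float64(0.1564)), (np.float64(0.06), np.int64(402), np.float64(0.1564)), (np.float64(0.08), np.int64(431), np.float64(0.1566))]
```

```bash
python3 - <<'E'
from bench import r
print(r.close_job())
E
```

```text
the job is handed in; nothing more can be done
None
```

The ledge is hooked into the upper pair of slots and pressed down. I let go, moved the gripper clear and handed the job in at about 17 s.

**Pressing home:** The tabs went through both slots with no contact force. The hooks met the shoes at TCP z≈0.131. The shoes then moved at about 10 N net until the resistance rose sharply (15, then 23 N) at TCP z=0.1228. That is about 8 mm of travel, and the force readings stayed below the 35 N limit.

**Last checks:**
- **Seating:** The necks were at z≈0.131, which matches the slots' lower edge as seen by the wrist camera. The rack's slots sit about 9 mm below nominal.
- **Level:** The beam top is level to about 0.6 mm from end to end in the wrist and side cameras. The scene camera could not see the +y end.
- **Bystanders:** The tiffin, pink box, dish and spice box showed no movement in the before-and-after depth images.

**Where the readings disagreed:**
- **Shoe travel:** The scene camera read the shoe tops 6.6 mm (+y) and 7.5 mm (-y) lower, instead of 8. That is within its roughly 2 mm per pixel, so I relied on the force rise and the measured travel.
- **Ledge tilt:** The scene and side camera fits show the released ledge tipped 1–1.7° tray-down. The side fit also gave a 1.4° sideways tilt, which the level check above contradicts.

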